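# Press the price-label holder behind the shelf lip

### The job

Slide the bench clamp's jaw well open and lift the finished price-label holder out of it. Push the holder, upright, down behind the aluminium lip of the little serving riser, into the pocket in the middle, until its sprung bed is pressed down as far as it goes, and finish while still holding it pressed home with the gripper: do not let go. Leave the jars, cup, bottle, tray and tin where they stand.

Things in the scene. Friction and masses are not known exactly. Their poses are not given: they have to be found in the camera images.
- jaw (a joint): opening of the clamp's sliding jaw, m: 0 closed on the holder (starts 0 to 0.003), 0.070 fully open. Slides level with about 3 N of friction and stays where left. The jaw plate is 60 mm wide, 14 mm thick, 119 mm high above the counter; a toe on its top overhangs the holder's top edge by 5 mm, so the holder lifts out only once the jaw is open
- jaw_handle (a point): centre of the jaw's wooden handle tab, 75 mm above the counter: upright, 12 mm thick (x), 36 mm wide (y), top 96 mm above the counter, on a sliding block 35 mm high. z is up; the jaw opens along this point's -x (robot side). 49 mm are free between tab and jaw plate; with the jaw closed the holder's centre plane is 75 mm from this point along +x
- clamp: the fixed bench clamp, base 200 x 110 x 14 mm; origin on the counter 50 mm from the holder, x along the sliding direction (the holder at +x), z up. Behind the holder stand two posts 100 mm high with 64 mm free between them; low ribs (up to 30 mm above the counter) keep the holder's foot upright when the jaw is open
- holder_mid (a point): the price-label holder: upright white plastic plate with a paper card, 100 mm wide (its y), 95 mm high (its z, up), 10 mm thick (its x), about 80 g, both faces alike; the point is its very centre. It starts standing in the clamp, its underside 14 mm above the counter, its x along the jaw's sliding direction
- slot (a point): middle of the mouth of the pocket behind the riser's lip, level with the riser's top, 50 mm above the counter. x points across the pocket from wooden step to lip, y along it, z up. The pocket is 14 mm wide (x), 112 mm long (y), with closed ends; the lip's top is flared outward as a guide. The sprung bed lies 24 mm below this point when free, 32 mm when fully pressed
- riser: the fixed serving riser: a wooden step 50 mm high, 260 mm wide (y), with the aluminium lipped rail along its far (+x) side; origin on the counter, 52 mm to the -x side of the pocket's middle; the step reaches 77 mm to the -x side of the origin
- bed (a joint): travel of the sprung bed in the pocket, m: 0 free (up), 0.008 fully pressed down against its stop; it starts to move at 4 N and takes about 10 N to press fully, and springs back when let go
- jar_a: glass jar with steel cap, 42 mm wide, 65 mm high, standing on one end of the riser; origin at the centre of its underside. Not to be disturbed
- jar_b: amber jar with black cap, 42 mm wide, 65 mm high, standing on the other end of the riser; origin at the centre of its underside. Not to be disturbed
- cup: small ceramic cup, 56 mm wide, 65 mm high, on the counter between riser and clamp; origin at the centre of its underside. Not to be disturbed
- sauce: sauce bottle, 56 mm wide, 150 mm high, on the counter beyond them; origin at the centre of its underside. Not to be disturbed
- tray: small open metal tray, 130 x 90 x 35 mm, on the counter to the left; origin at the centre of its underside. Not to be disturbed
- tin: tin with paper label, 72 mm wide, 90 mm high, on the counter to the right; origin at the centre of its underside. Not to be disturbed
Mind the look-alikes: they are no part of the job. There is more than one size of the part that bears holder_mid; the job needs the middle-sized.

How it is judged:
By the outcome, as a careful person would: the job done as asked, in the order asked, and still so for the second after the job is handed in, while the arm keeps its last pose, push and grip.
It also fails if it takes over 50 s, if anything falls off the work surface, if the arm or the gripper's body presses on something with over 40 N, if the wrist force passes 120 N, or if a joint passes its speed limit or range.

### The arm

A 6-joint arm with a two-finger parallel gripper is mounted at the origin on the work surface. World frame = base frame: x ahead of the robot, y to its left, z up, the work surface at z = 0. Lengths are in mm, angles in rad, forces in N, time in s.
With the tool pointing down it reaches from about 400 to 925 mm from the base axis. Payload 12.5 kg.
Tool frame: the origin (TCP) lies between the finger pads; the fingertips stand 19 mm ahead of it and the grasp point (between the pads) is the TCP (env.tips_ahead is the distance from the TCP to the fingertips, in mm); z points along the fingers, y is the line along which they close (so a half turn about z gives the same grasp; the last joint's range is limited). The gripper opens to 95 mm and grips with 3 to 60 N. Pads are 20 mm wide; open, the fingers measure 119 mm over their backs; the gripper's body (75 mm by 180 mm) begins 59 mm behind the grasp point.
Start: joints at [-0.106, 0.491, 1.559, -0, 1.092, -0.106], TCP at [625.016, 0.021, 233.661] pointing down, gripper open.
Joint ranges: [-3.1, 3.1], [-0.84, 2.19], [0.05, 2.79], [-1.13, 4.28], [0.06, 2.93], [-2.69, 2.69]. Speed limits (rad/s): [2.22, 2.22, 2.79, 3.14, 3.14, 3.14].

### API

Orientations are given as [roll, pitch, yaw] about the fixed x, y, z axes, in that order (R = Rz(yaw) Ry(pitch) Rx(roll)).
In Python, from cell import env gives the robot as it stands.
- The arm moves only by the shell command python3 -m crank 'ROWS'. ROWS is JSON, a list of rows, each a list of 5 numbers: the shift along the tool's x, y, z in mm, then the turn about the tool's z in degrees, then the finger opening in mm, from 0 to 95.1. In form: [[dx, dy, dz, yaw, grip], ...]. A call has 1 to 10 rows; each row is the pose to reach, as a shift and turn from the pose commanded when the call began, along the tool's axes at that moment; what a row does not reach only later rows make up. A row lasts 1/12 s, in which the tool goes at most 41.7 mm and 7.16 degrees, less where a joint would pass 70% of its speed; a pose out of reach is approached as far as the arm can. A call with a gripper value outside its range is refused whole. The fingers move at their own pace and stop on an object; the grip force is fixed at half the most. Time passes only in rows, so rows that repeat a pose let the fingers close. It gives the time, the measured TCP pose, the force, the opening and the grip force at its end, in the units of the state.
- env.state(): the state, without advancing time (a new reading comes with each control period).
- env.read_camera(name): name is "scene" or "side" or "wrist"; returns a dict with "img" (420x560x3 uint8, blue, green, red), "K" (3x3 intrinsics, pixels), "k1" (the pictures are not rectified: a ray, as slopes to the right and down, at radius r is drawn at 1 + k1 r^2 times it, then the intrinsics apply), "pose" (4x4, takes a point from camera to world coordinates). Camera axes: x right, y down, z forward; pixel columns grow to the right and rows downward; lengths in mm; the calibration is good to about 2 mm. A picture is of the moment at which its call begins. There is no depth.
- env.job_done(): hands the job in; it is judged then, once.
The state is a dict: "t": time; "joints": joint angles; "qvel": joint speeds; "tau": joint torques, N m; "eef_pos": TCP position; "tcp_rot": TCP orientation; "ft_force": force on the tool from outside, world axes, zero at the start; "moment": the same for the moment, N m; "opening": opening from 0.0 (shut) to 1.0 (fully open); "grip_force": force on a finger pad.
Only numpy, scipy, OpenCV 4.12 (cv2) and the standard library are available. Lean on these libraries where they do the work, as an engineer would, in place of code of your own. Each camera call takes 0.05 s, during which the arm holds its last target. There are 200 camera calls.

## Working session

There is one attempt and no reset: what is moved stays moved. The work goes in short steps, Python scripts to look and compute and a shell command to move; the robot and the scene stay as the last step left them, time stands still between calls to the robot, and variables do not carry over. Pictures are saved under pics/ and viewed, at most 10 in all, crops included, and the job is handed in when it is done.

```bash
mkdir -p pics; ls; cat > h.py <<'E'
import numpy as np, cv2
from cell import env
def ray(c,u,v):
    K,k1=np.array(c["K"]),c["k1"]
    p=cv2.undistortPoints(np.array([[[u,v]]],float),K,np.array([k1,0,0,0,0.]))[0,0]
    T=np.array(c["pose"]); d=T[:3,:3]@[p[0],p[1],1]; return T[:3,3],d/np.linalg.norm(d)
def plane(c,u,v,z):
    o,d=ray(c,u,v); return o+d*(z-o[2])/d[2]
def proj(c,P):
    T=np.linalg.inv(np.array(c["pose"])); q=T[:3,:3]@P+T[:3,3]; x,y=q[:2]/q[2]; s=1+c["k1"]*(x*x+y*y)
    K=np.array(c["K"]); return K[0,0]*x*s+K[0,2],K[1,1]*y*s+K[1,2]
def tri(L):
    A=0;b=0
    for c,u,v in L:
        o,d=ray(c,u,v); M=np.eye(3)-np.outer(d,d); A=A+M; b=b+M@o
    return np.linalg.solve(A,b)
E
python3 - <<'E'
from h import *
import pickle
C={}
for n in("scene","side","wrist"):
    C[n]=env.read_camera(n); print(n,np.round(C[n]["pose"],2).tolist(),C[n]["k1"]); cv2.imwrite(f"pics/{n}0.png",cv2.resize(C[n]["img"],(800,600)))
pickle.dump(C,open("c0.pkl","wb")); print(env.state()["tcp_rot"])
E
```

```text
pics
scene [[-0.2, 0.77, -0.6, 1348.97], [0.98, 0.16, -0.11, 169.7], [0.01, -0.61, -0.79, 1101.57], [0.0, 0.0, 0.0, 1.0]] -0.024482563248142797
side [[-0.72, -0.51, 0.46, -61.03], [-0.69, 0.52, -0.5, 698.76], [0.02, -0.68, -0.73, 1092.29], [0.0, 0.0, 0.0, 1.0]] -0.13295599685611004
wrist [[1.0, 0.0, -0.0, 625.89], [0.0, -0.96, -0.29, 83.92], [-0.0, 0.29, -0.96, 383.25], [0.0, 0.0, 0.0, 1.0]] -0.0270487234061268
[-3.14086407e+00 -4.76562145e-05  1.57075603e+00]
```

View pics/scene0.png

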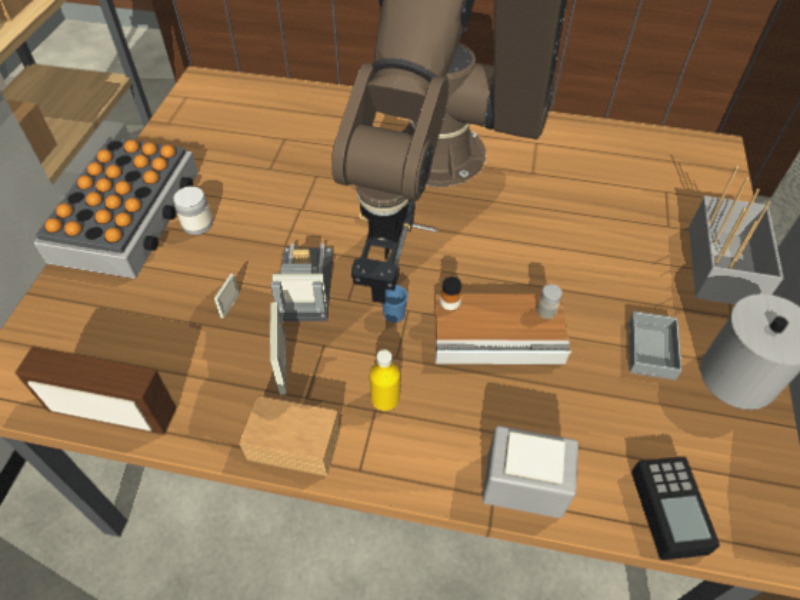

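View pics/side0.png

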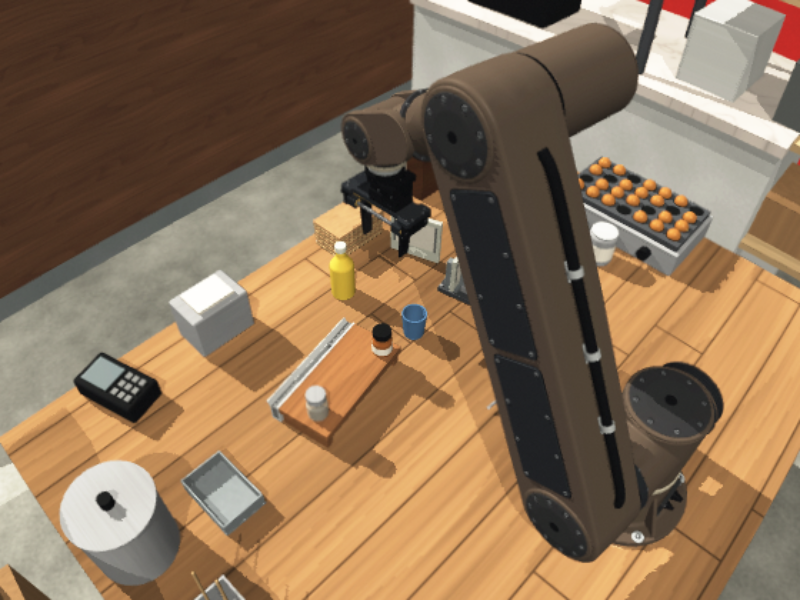

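View pics/wrist0.png

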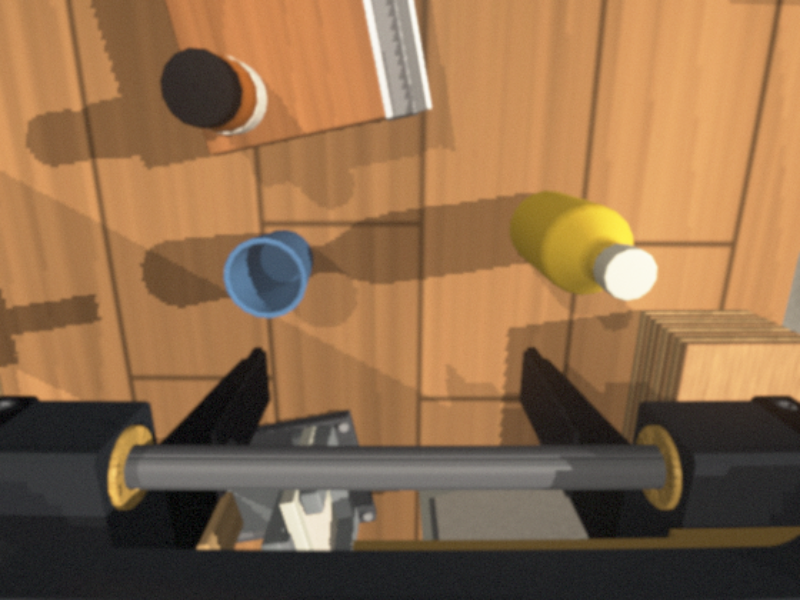

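The scene picture shows three holder-like plates: in the clamp (300,290), small loose (228,295) and large loose (280,345). The riser's jars are at (450,293) and (549,300), with the rail along row ~345. The one in the clamp should be the middle-sized; I'll confirm this in a crop and locate everything.

```bash
python3 - <<'E'
from h import *
import pickle
C=pickle.load(open("c0.pkl","rb"))
s=C["scene"];k=.7
for n,u,v,z in [("hold",299,276,109),("small",228,277,60),("largeL",274,305,110),("largeR",280,388,0),("railL",437,345,50),("railR",567,347,50),("cup",395,318,0),("sauce",385,405,0),("clampTL",282,320,0),("clampTR",328,318,0),("handle",300,252,96),("jarb",450,306,50),("jara",549,314,50)]:
    print(n,plane(s,u*k,v*k,z).round())
a=s["img"][160:290,140:260]; cv2.imwrite("pics/crop.png",cv2.resize(a,(720,780*1)[:2] if 0 else (552,598),interpolation=cv2.INTER_CUBIC))
E
```

```text
hold [ 563. -189.  109.]
small [ 558. -351.   60.]
largeL [ 644. -215.  110.]
largeR [ 759. -181.    0.]
railL [631. 104.  50.]
railR [584. 353.  50.]
cup [547.   3.   0.]
sauce [754.  26.   0.]
clampTL [ 601. -228.    0.]
clampTR [ 576. -135.    0.]
handle [ 490. -211.   96.]
jarb [531. 114.  50.]
jara [510. 314.  50.]
```

View pics/crop.png

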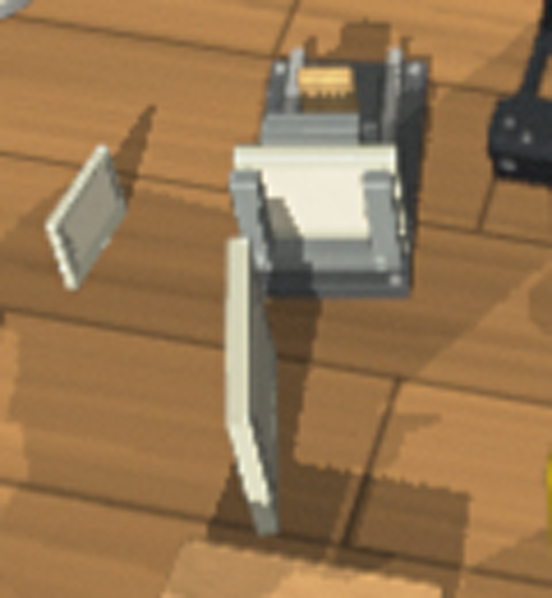

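The picture shows the middle-sized plate is the one standing in the clamp (crop 233–397, 155), between posts and jaw, with the wooden handle at (327,85). The small (87,215) and large (250,390) plates are loose decoys. Next I move the wrist camera over the clamp, turned about 15°.

```bash
python3 -m crank '[[-40,-11,0,-5,95],[-80,-22,0,-10,95],[-120,-33,0,-15,95],[-160,-44,0,-15,95],[-200,-55,0,-15,95],[-240,-66,0,-15,95],[-277,-77,0,-15,95],[-277,-77,0,-15,95],[-277,-77,0,-15,95]]'
python3 - <<'E'
from h import *
import pickle
c=env.read_camera("wrist"); pickle.dump(c,open("c1.pkl","wb")); print(np.round(c["pose"],3).tolist())
cv2.imwrite("pics/w1.png",cv2.resize(c["img"],(800,600)))
E
```

```text
t: 0.9
eef_pos: [547.2, -278.8, 233.3]
tcp_rot: [-3.141, -0.0, 1.829]
ft_force: [-0.0, 0.7, 0.2]
opening: 1.004
grip_force: 0.0
[[0.967, 0.245, 0.074, 526.874], [0.256, -0.924, -0.283, -197.687], [-0.001, 0.293, -0.956, 383.395], [0.0, 0.0, 0.0, 1.0]]
```

View pics/w1.png

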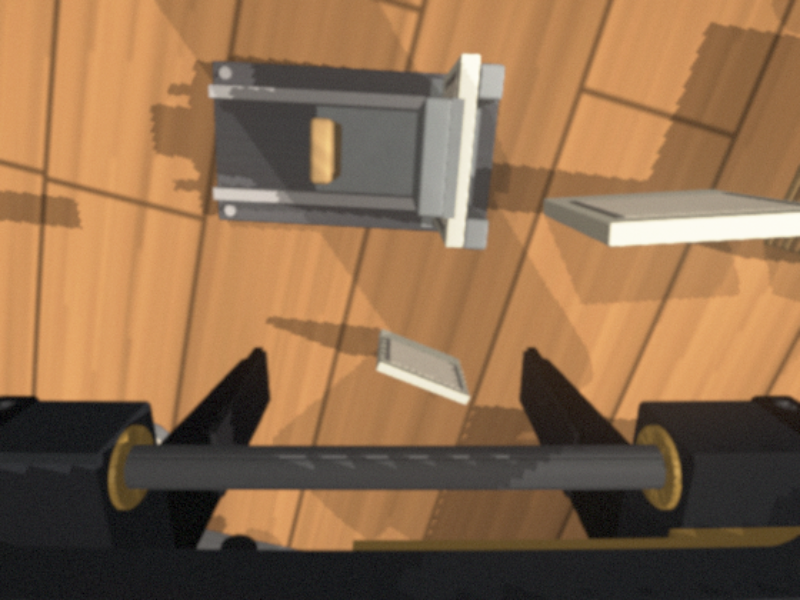

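The wrist view shows the handle tab at about (322,150) and the holder's top edge running from (471,55) to (454,247), with the jaw's toe on its left.

```bash
python3 - <<'E'
from h import *
import pickle
c=pickle.load(open("c1.pkl","rb"));im=c["img"]
hsv=cv2.cvtColor(im,cv2.COLOR_BGR2HSV)
# holder top edge: bright, low sat
m=((hsv[...,2]>200)&(hsv[...,1]<60)).astype(np.uint8); m[:, :305]=0; m[:,345:]=0; m[178:]=0
r=cv2.minAreaRect(np.argwhere(m)[:,::-1].astype(np.float32)); 
pts=cv2.boxPoints(r); print(m.sum(),pts.tolist())
W=np.array([plane(c,u,v,109) for u,v in pts]); print(W.round(1).tolist(), W.mean(0))
l=np.argwhere(m); 
# centreline fit
rows=np.unique(l[:,0]); cen=np.array([plane(c,l[l[:,0]==q][:,1].mean(),q,109)[:2] for q in rows])
wid=[(l[l[:,0]==q][:,1].min(),l[l[:,0]==q][:,1].max()) for q in rows[::12]];print(rows[::12],wid)
d=np.polyfit(cen[:,1],cen[:,0],1); print("yaw of x axis deg",np.degrees(np.arctan(-d[0])),cen[0],cen[-1],np.linalg.norm(cen[0]-cen[-1]))
m=((hsv[...,0]<25)&(hsv[...,1]>70)&(hsv[...,2]>150)).astype(np.uint8); m[:, :205]=0; m[:,250:]=0; m[:70]=0;m[140:]=0
n,_,st,ce=cv2.connectedComponentsWithStats(m); i=1+st[1:,4].argmax(); x,y,w,h=st[i,:4]; print(st[i])
for z in(96,75):print("handle",z,plane(c,x,y,z),plane(c,x+w,y,z),plane(c,x+w,y+h,z),plane(c,x,y+h,z),plane(c,*ce[i],z))
E
```

```text
1365 [[311.8414306640625, 171.90342712402344], [323.08282470703125, 37.00691604614258], [336.57244873046875, 38.13105773925781], [325.3310546875, 173.02757263183594]]
[[568.3, -242.9, 109.0], [548.1, -146.2, 109.0], [557.7, -144.3, 109.0], [579.0, -241.0, 109.0]] [ 563.27155362 -193.62021674  109.        ]
[ 38  50  62  74  86  98 110 122 134 146 158 170] [(np.int64(323), np.int64(335)), (np.int64(323), np.int64(335)), (np.int64(322), np.int64(333)), (np.int64(325), np.int64(332)), (np.int64(324), np.int64(332)), (np.int64(323), np.int64(331)), (np.int64(322), np.int64(329)), (np.int64(321), np.int64(328)), (np.int64(319), np.int64(327)), (np.int64(318), np.int64(326)), (np.int64(313), np.int64(325)), (np.int64(312), np.int64(323))]
yaw of x axis deg 11.938287622413853 [ 552.42115014 -145.68088971] [ 573.06150131 -241.74995011] 98.2613273961139
[218  83  16  46 687]
handle 96 [ 479.46771957 -196.26137934   96.        ] [ 491.55615534 -193.09261893   96.        ] [ 499.44490483 -227.44777669   96.        ] [ 486.92548858 -230.74332933   96.        ] [ 488.73203717 -210.93290291   96.        ]
handle 75 [ 476.00374072 -196.15719484   75.        ] [ 488.97548039 -192.75689261   75.        ] [ 497.44066205 -229.62238714   75.        ] [ 484.00645008 -233.15874633   75.        ] [ 485.94500346 -211.90076894   75.        ]
```

```bash
python3 -m crank '[[40,-20,0,2.8,40],[81,-39,0,2.8,40],[81,-39,40,2.8,40],[81,-39,80,2.8,40],[81,-39,110,2.8,40],[81,-39,135,2.8,40],[81,-39,150,2.8,40],[81,-39,153,2.8,40],[81,-39,153,2.8,40]]'; python3 -m crank '[[0,0,0,0,0],[0,0,0,0,0],[0,0,0,0,0],[0,0,0,0,0],[0,0,0,0,0],[0,0,0,0,0]]'
```

```text
t: 1.7
eef_pos: [489.5, -207.6, 80.1]
tcp_rot: [-3.14, -0.001, 1.785]
ft_force: [0.5, 0.1, 0.1]
opening: 0.443
grip_force: 0.0
t: 2.2
eef_pos: [488.6, -209.0, 81.3]
tcp_rot: [-3.14, -0.0, 1.783]
ft_force: [-9.0, -3.7, 8.5]
opening: 0.121
grip_force: 30.0
```

```bash
python3 -m crank '[[0,-7,0,0,0],[0,-15,0,0,0],[0,-23,0,0,0],[0,-31,0,0,0],[0,-39,0,0,0],[0,-47,0,0,0],[0,-55,0,0,0],[0,-62,0,0,0],[0,-67,0,0,0],[0,-67,0,0,0]]'
```

```text
t: 3.03
eef_pos: [422.9, -222.6, 81.3]
tcp_rot: [3.142, -0.001, 1.783]
ft_force: [-3.4, 4.1, 9.2]
opening: 0.126
grip_force: 30.0
```

```bash
python3 -m crank '[[0,0,0,0,40],[0,0,0,0,40],[0,0,0,0,40],[0,0,-30,0,40],[0,0,-70,0,40],[0,0,-110,0,40],[0,0,-150,0,40],[-30,36,-150,0,50],[-60,72,-150,0,50],[-80,108,-150,0,50]]'; python3 -m crank '[[0,0,0,0,50],[0,0,0,0,50]]'
python3 - <<'E'
from h import *
import pickle
c=env.read_camera("wrist"); pickle.dump(c,open("c2.pkl","wb"))
cv2.imwrite("pics/w2.png",cv2.resize(c["img"],(800,600)))
E
```

```text
t: 3.87
eef_pos: [538.5, -276.5, 232.5]
tcp_rot: [3.139, 0.003, 1.783]
ft_force: [0.7, -0.6, -0.3]
opening: 0.521
grip_force: 0.0
t: 4.03
eef_pos: [538.0, -275.4, 229.5]
tcp_rot: [-3.141, -0.001, 1.784]
ft_force: [-1.5, -0.0, 0.8]
opening: 0.524
grip_force: 0.0
```

View pics/w2.png

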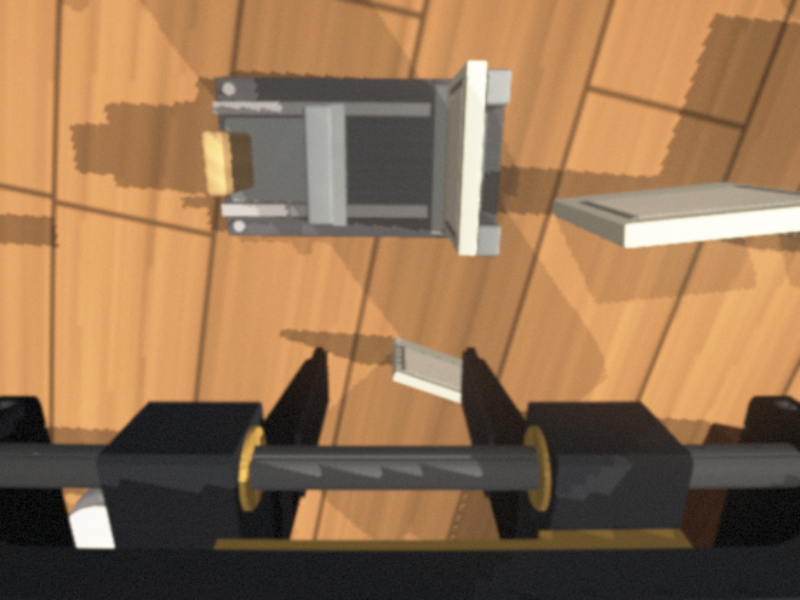

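The jaw is wide open (plate at 325,165) and the holder still stands upright, its top edge running from (477,62) to (469,253).

```bash
cat >> h.py <<'E'
def totool(dw):
    y=env.state()["tcp_rot"][2]; c,s=np.cos(y),np.sin(y); return c*dw[0]+s*dw[1], s*dw[0]-c*dw[1]
E
python3 - <<'E'
from h import *
import pickle
c=pickle.load(open("c2.pkl","rb"));im=c["img"]
hsv=cv2.cvtColor(im,cv2.COLOR_BGR2HSV)
m=((hsv[...,2]>200)&(hsv[...,1]<60)).astype(np.uint8); m[:, :310]=0; m[:,350:]=0; m[182:]=0
l=np.argwhere(m); rows=np.unique(l[:,0]); print(rows[[0,-1]],[(l[l[:,0]==q][:,1].min(),l[l[:,0]==q][:,1].max()) for q in rows[::15]])
cen=np.array([plane(c,np.median(l[l[:,0]==q][:,1]),q,109)[:2] for q in rows])
d=np.polyfit(cen[:,1],cen[:,0],1); mid=cen[[0,-1]].mean(0); mid[0]=np.polyval(d,mid[1])
print("yaw",np.degrees(np.arctan(-d[0])),mid,np.linalg.norm(cen[0]-cen[-1]))
s=env.state(); print(s["eef_pos"],s["tcp_rot"], "tool move",totool(mid-s["eef_pos"][:2]))
E
```

```text
[ 42 178] [(np.int64(329), np.int64(333)), (np.int64(327), np.int64(349)), (np.int64(326), np.int64(339)), (np.int64(326), np.int64(338)), (np.int64(325), np.int64(337)), (np.int64(324), np.int64(336)), (np.int64(323), np.int64(335)), (np.int64(323), np.int64(334)), (np.int64(322), np.int64(334)), (np.int64(321), np.int64(332))]
yaw 10.975450783309205 [ 563.22983565 -193.69998241] 99.04275131601887
[ 536.90350397 -274.89387969  229.71991709] [-3.14045163e+00 -1.21117163e-03  1.78416043e+00] tool move (np.float64(73.77818077900274), np.float64(42.92207749929905))
```

```bash
python3 -m crank '[[37,21,0,0.7,60],[74,43,0,0.7,60],[74,43,30,0.7,60],[74,43,60,0.7,60],[74,43,60,0.7,60],[74,43,60,0.7,60],[74,43,60,0.7,60],[74,43,60,0.7,60]]'
python3 - <<'E'
from h import *
s=env.state();print(s["eef_pos"],s["tcp_rot"],totool(np.array([563.2,-193.7])-s["eef_pos"][:2]))
E
```

```text
t: 4.75
eef_pos: [563.8, -194.4, 172.5]
tcp_rot: [3.14, 0.002, 1.771]
ft_force: [-0.6, -0.5, 0.3]
opening: 0.633
grip_force: 0.0
[ 563.77508641 -194.44909319  172.50671355] [3.13958263e+00 1.50213923e-03 1.77077021e+00] (np.float64(0.848402396497883), np.float64(-0.4148232825137811))
```

```bash
python3 -m crank '[[0,0,30,0,60],[0,0,60,0,60],[0,0,80,0,60],[0,0,90,0,60],[0,0,90,0,60],[0,0,90,0,0],[0,0,90,0,0],[0,0,90,0,0],[0,0,90,0,0],[0,0,90,0,0]]'; python3 -m crank '[[0,0,0,0,0],[0,0,0,0,0],[0,0,0,0,0],[0,0,0,0,0]]'
```

```text
t: 5.58
eef_pos: [563.8, -193.9, 81.5]
tcp_rot: [3.14, 0.001, 1.772]
ft_force: [0.3, 0.6, -0.3]
opening: 0.336
grip_force: 0.0
t: 5.92
eef_pos: [562.9, -193.8, 80.7]
tcp_rot: [-3.14, -0.0, 1.772]
ft_force: [-6.1, -1.7, 3.3]
opening: 0.104
grip_force: 30.0
```

```bash
python3 -m crank '[[0,0,-10,0,0],[0,0,-30,0,0],[0,0,-60,0,0],[0,0,-90,0,0],[0,0,-120,0,0],[0,0,-145,0,0],[0,0,-160,0,0],[0,0,-165,0,0]]'; python3 -m crank '[[20,6,0,0,0],[55,18,0,0,0],[93,30,0,0,0],[131,42,0,0,0],[169,54,0,0,0],[207,66,0,0,0],[245,78,0,0,0],[280,90,0,0,0],[310,98,0,0,0],[330,105,0,0,0]]';python3 -m crank '[[0,0,0,0,0],[0,0,0,0,0],[0,0,0,0,0]]'
python3 - <<'E'
from h import *
import pickle
C={n:env.read_camera(n) for n in("wrist","scene","side")}; C["st"]=env.state(); pickle.dump(C,open("c3.pkl","wb")); print(np.round(C["wrist"]["pose"],3).tolist())
cv2.imwrite("pics/w3.png",cv2.resize(C["wrist"]["img"],(800,600)))
E
```

```text
t: 6.58
eef_pos: [564.2, -193.9, 249.1]
tcp_rot: [3.138, 0.003, 1.772]
ft_force: [-0.0, -0.4, -0.6]
opening: 0.102
grip_force: 30.0
t: 7.42
eef_pos: [600.0, 153.6, 244.9]
tcp_rot: [-3.141, -0.001, 1.773]
ft_force: [-0.1, -0.6, -1.8]
opening: 0.103
grip_force: 30.0
t: 7.67
eef_pos: [600.4, 150.1, 245.2]
tcp_rot: [-3.141, 0.0, 1.772]
ft_force: [-0.6, 0.8, -0.8]
opening: 0.102
grip_force: 30.0
[[0.98, 0.192, 0.057, 584.8], [0.2, -0.937, -0.288, 232.338], [-0.001, 0.293, -0.956, 395.245], [0.0, 0.0, 0.0, 1.0]]
```

View pics/w3.png

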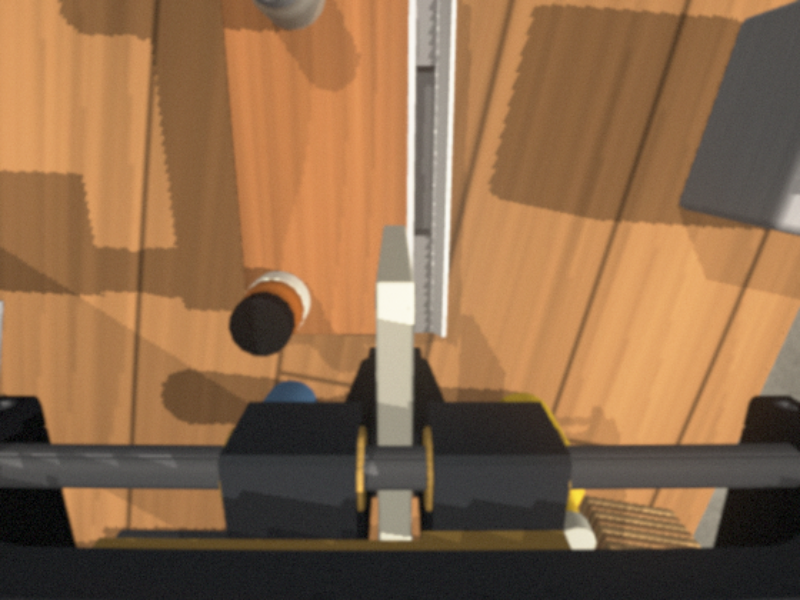

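The holder is gripped straight. The pocket is the dark strip at columns 416–434, rows 66–235, between the step's white edge (411) and the lip (440). Now I'll measure the edges.

```bash
python3 - <<'E'
from h import *
import pickle
C=pickle.load(open("c3.pkl","rb"));c=C["wrist"];g=cv2.cvtColor(c["img"],cv2.COLOR_BGR2GRAY)
for r in(55,80,100,120,140,155): print(r,g[r,280:322].tolist())
for u in(294,297,300): print(u,g[38:56,u].tolist(),g[156:174,u].tolist())
for r in (55,100,155): print([plane(c,u,r,50).round(1)[:2].tolist() for u in(286,291,303,308,318)])
cv2.imwrite("pics/w3c.png",cv2.resize(c["img"][30:240,250:330],(304,798)[:2] if 0 else (228,600),interpolation=cv2.INTER_CUBIC))
E
```

```text
55 [141, 141, 141, 142, 146, 185, 231, 246, 249, 244, 211, 137, 102, 106, 102, 100, 102, 101, 103, 99, 99, 102, 99, 105, 133, 166, 169, 158, 155, 153, 156, 155, 152, 154, 194, 244, 249, 233, 179, 137, 125, 122]
80 [144, 141, 138, 138, 150, 189, 233, 246, 247, 235, 186, 126, 100, 102, 101, 100, 105, 111, 118, 123, 121, 115, 111, 123, 154, 166, 162, 155, 155, 156, 157, 152, 158, 194, 236, 247, 235, 188, 134, 122, 122, 121]
100 [140, 141, 141, 141, 164, 209, 240, 248, 245, 227, 166, 118, 104, 99, 101, 104, 111, 118, 119, 121, 120, 116, 118, 140, 170, 175, 165, 155, 162, 160, 158, 158, 174, 221, 247, 248, 222, 156, 127, 126, 123, 126]
120 [143, 137, 139, 145, 167, 210, 239, 247, 244, 217, 153, 109, 98, 100, 104, 113, 116, 119, 120, 121, 115, 112, 122, 150, 169, 167, 163, 157, 157, 159, 157, 168, 210, 243, 250, 235, 175, 135, 125, 125, 125, 126]
140 [146, 139, 139, 149, 176, 225, 245, 247, 243, 212, 142, 102, 96, 102, 98, 101, 114, 120, 118, 117, 116, 116, 136, 158, 165, 162, 159, 159, 160, 160, 159, 185, 231, 247, 239, 198, 147, 129, 126, 124, 118, 112]
155 [145, 141, 145, 153, 183, 228,
[... 242 characters left out ...]
95, 100, 103, 104, 102] [103, 101, 99, 95, 85, 85, 84, 87, 110, 139, 157, 157, 162, 163, 162, 159, 160, 161]
297 [167, 167, 166, 168, 168, 167, 165, 148, 104, 69, 72, 68, 81, 97, 102, 99, 100, 101] [116, 118, 120, 110, 93, 84, 89, 85, 105, 129, 145, 156, 158, 163, 159, 155, 151, 145]
300 [138, 137, 142, 155, 166, 157, 159, 145, 98, 72, 67, 70, 80, 93, 103, 100, 97, 99] [115, 112, 110, 111, 99, 94, 92, 94, 99, 108, 121, 129, 135, 128, 126, 124, 120, 118]
[[585.3, 273.6], [589.8, 274.5], [600.5, 276.7], [605.0, 277.7], [614.0, 279.5]]
[[593.5, 234.8], [598.2, 235.7], [609.3, 238.0], [614.0, 239.0], [623.3, 240.9]]
[[604.4, 183.6], [609.2, 184.6], [620.9, 187.0], [625.7, 188.0], [635.4, 190.0]]
```

View pics/w3c.png

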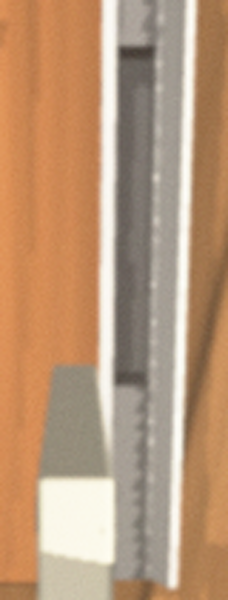

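```bash
python3 - <<'E'
from h import *
import pickle
C=pickle.load(open("c3.pkl","rb"));c=C["wrist"];g=cv2.cvtColor(c["img"],cv2.COLOR_BGR2GRAY).astype(float);st=C["st"]
def cross(p,a,b,th,up):
    for u in range(a,b):
        if (p[u]<th<=p[u+1]) if up else (p[u]>=th>p[u+1]): return u+(p[u]-th)/(p[u]-p[u+1])
L=[];R=[]
for r in range(60,156,3):
    p=g[r-1:r+2].mean(0); l=cross(p,288,295,172,0); q=cross(p,298,308,142,1)
    L.append(plane(c,l,r,50)[:2]); R.append((plane(c,q,r,50)[:2],plane(c,q,r,26)[:2]))
L=np.array(L);R=np.array(R)
dl=np.polyfit(L[:,1],L[:,0],1); dr=np.polyfit(R[:,0,1],R[:,0,0],1); d2=np.polyfit(R[:,1,1],R[:,1,0],1)
yaw=np.arctan(-dl[0]);print("yaws",[np.degrees(np.arctan(-d[0])) for d in(dl,dr,d2)])
e1=plane(c,295,45.9,50);e2=plane(c,296,164.2,50);print("ends",e1,e2,np.linalg.norm(e1-e2))
n=np.array([np.cos(yaw),np.sin(yaw)]);t=np.array([-n[1],n[0]])
ym=((e1+e2)/2)[:2]@t; a=np.array([np.polyval(dl,228),228])@n; b=np.array([np.polyval(dr,228),228])@n;b2=np.array([np.polyval(d2,228),228])@n
print("width",b-a,b2-a); 
slot=(a+7)*n+ym*t; print("slot",slot)
# holder in hand: top edge ends at current pose, z=eef+28.5
z=st["eef_pos"][2]+28.3
print("eef",st["eef_pos"],st["tcp_rot"],"tooldelta",totool(slot-st["eef_pos"][:2]))
# check held plate: far bottom / top edge columns
for r in(170,185,200,215,228): print(r,[int(x) for x in g[r,258:295]])
E
```

```text
yaws [np.float64(11.470400862984105), np.float64(11.48595292524992), np.float64(11.48595292524993)]
ends [591.69405377 282.8190146   50.        ] [616.07454066 176.65737904  50.        ] 108.92520830822859
width 12.28447916454411 14.032315138382273
slot [605.524526   230.07102281]
eef [600.63869053 149.41127544 245.56754715] [-3.14142007e+00  7.71423827e-05  1.77005668e+00] tooldelta (np.float64(78.09662982408986), np.float64(20.755304025035116))
170 [150, 156, 163, 153, 160, 155, 159, 156, 147, 142, 142, 139, 140, 139, 139, 143, 144, 142, 139, 142, 138, 143, 139, 142, 138, 146, 169, 212, 238, 243, 237, 206, 171, 161, 161, 160, 162]
185 [157, 160, 160, 157, 155, 156, 149, 141, 140, 141, 139, 140, 139, 141, 141, 141, 142, 141, 146, 140, 140, 142, 142, 142, 143, 137, 139, 146, 172, 199, 207, 189, 168, 156, 160, 160, 162]
200 [154, 154, 156, 153, 158, 183, 224, 241, 246, 246, 246, 247, 246, 246, 246, 247, 247, 247, 247, 247, 247, 247, 247, 248, 247, 247, 247, 247, 248, 249, 249, 236, 188, 160, 155, 160, 159]
215 [153, 155, 158, 151, 147, 174, 218, 239, 246, 246, 247, 246, 247, 247, 247, 248, 247, 248, 247, 247, 248, 247, 248, 248, 248, 248, 246, 242, 243, 248, 249, 235, 194, 163, 156, 159, 159]
228 [153, 153, 152, 154, 154, 167, 177, 191, 194, 197, 195, 197, 195, 194, 195, 196, 195, 194, 195, 196, 198, 195, 195, 194, 194, 197, 196, 196, 195, 187, 170, 153, 145, 154, 158, 157, 156]
```

```bash
python3 - <<'E'
from h import *
import pickle
C=pickle.load(open("c3.pkl","rb"));c=C["wrist"];st=C["st"];e=st["eef_pos"]
z=e[2]+28.3
for r in(200,208,215):
    a=plane(c,263.2,r,z);b=plane(c,290.2,r,z);print(r,a.round(1),b.round(1),"tool",np.round(totool((a+b)[:2]/2-e[:2]),2),np.linalg.norm(a-b))
E
```

```text
200 [587.  197.6 273.9] [596.6 199.6 273.9] tool [49.98  1.05] 9.770082142419339
208 [587.6 194.7 273.9] [597.2 196.6 273.9] tool [46.95  1.06] 9.838807945305616
215 [588.1 192.  273.9] [597.8 194.  273.9] tool [44.26  1.07] 9.899974048176
```

```bash
python3 -m crank '[[25,7,0,0,0],[55,14,0,0,0],[78,20,0,0,0],[78,20,20,0,0],[78,20,50,0,0],[78,20,80,0,0],[78,20,105,0,0],[78,20,113,0,0],[78,20,113,0,0],[78,20,113,0,0]]'
python3 - <<'E'
from h import *
import pickle
C={n:env.read_camera(n) for n in("wrist","scene","side")}; C["st"]=env.state(); pickle.dump(C,open("c4.pkl","wb"))
s=C["st"];print(s["eef_pos"],s["tcp_rot"],s["ft_force"],totool(np.array([605.5,230.1])-s["eef_pos"][:2]))
a=C["scene"]["img"][170:270,290:420];b=C["side"]["img"][190:320,170:300];w=C["wrist"]["img"][0:210,180:390]
f=lambda i:cv2.resize(i,(390,300),interpolation=cv2.INTER_CUBIC)
cv2.imwrite("pics/m4.png",np.vstack([np.hstack([f(a),f(b)]),np.hstack([f(w),f(w)*0])]))
E
```

```text
t: 8.65
eef_pos: [605.3, 230.6, 133.5]
tcp_rot: [3.141, -0.0, 1.771]
ft_force: [-0.2, -0.2, -0.4]
opening: 0.104
grip_force: 30.0
[605.44295995 230.97413579 134.51052477] [ 3.13872028e+00 -1.46519014e-04  1.77125067e+00] [-0.29239999  0.58885522 -1.05819547] (np.float64(-0.8679897903493003), np.float64(-0.1181553099611907))
```

View pics/m4.png

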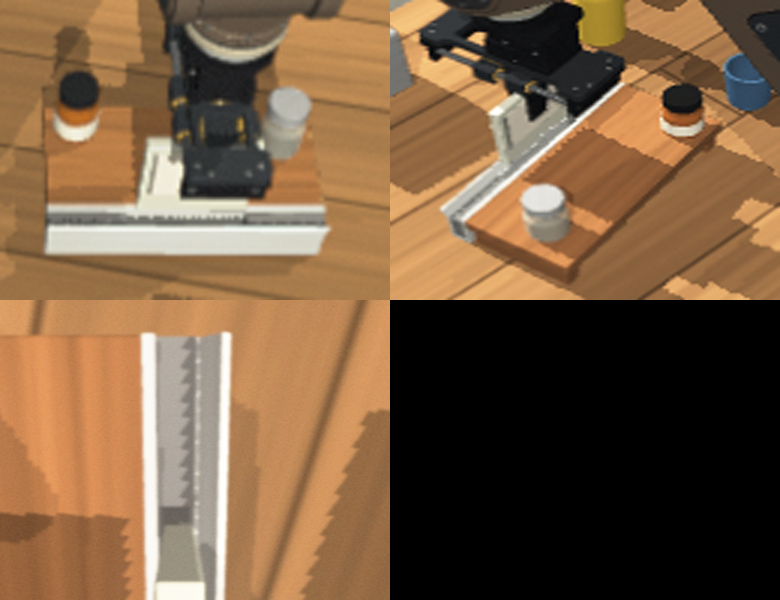

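The picture shows the holder's lower end (165–195 in the wrist panel) over the pocket (157–197), and both jars clear. I'll descend in steps, watching the force.

```bash
python3 -m crank '[[-0.5,0,5,0,0],[-0.5,0,10,0,0],[-0.5,0,15,0,0],[-0.5,0,20,0,0],[-0.5,0,24,0,0],[-0.5,0,27,0,0],[-0.5,0,27,0,0]]';python3 -m crank '[[0,0,3,0,0],[0,0,6,0,0],[0,0,9,0,0],[0,0,11,0,0],[0,0,11,0,0]]'
```

```text
t: 9.38
eef_pos: [604.5, 230.4, 104.7]
tcp_rot: [-3.14, 0.0, 1.772]
ft_force: [0.8, 1.1, -0.8]
opening: 0.107
grip_force: 30.0
t: 9.8
eef_pos: [604.6, 230.4, 94.1]
tcp_rot: [-3.141, 0.0, 1.771]
ft_force: [-0.3, -0.3, -2.1]
opening: 0.107
grip_force: 30.0
```

```bash
python3 -m crank '[[0,0,2,0,0],[0,0,4,0,0],[0,0,4,0,0],[0,0,4,0,0]]';python3 -m crank '[[0,0,1,0,0],[0,0,2,0,0],[0,0,3,0,0],[0,0,3,0,0],[0,0,3,0,0]]';python3 -m crank '[[0,0,1,0,0],[0,0,2,0,0],[0,0,2,0,0],[0,0,2,0,0]]'
```

```text
t: 10.13
eef_pos: [605.0, 230.5, 91.0]
tcp_rot: [3.141, -0.0, 1.771]
ft_force: [-0.6, -0.2, 3.3]
opening: 0.103
grip_force: 30.0
t: 10.55
eef_pos: [604.9, 230.5, 88.0]
tcp_rot: [3.141, -0.0, 1.772]
ft_force: [-1.1, -0.2, 6.5]
opening: 0.1
grip_force: 30.0
t: 10.88
eef_pos: [604.9, 230.5, 86.1]
tcp_rot: [3.141, -0.0, 1.772]
ft_force: [-1.3, -1.1, 7.6]
opening: 0.101
grip_force: 30.0
```

```bash
python3 -m crank '[[0,0,1,0,0],[0,0,1,0,0],[0,0,1,0,0]]';python3 -m crank '[[0,0,1,0,0],[0,0,1,0,0],[0,0,1,0,0]]';python3 -m crank '[[0,0,1,0,0],[0,0,1,0,0],[0,0,1,0,0]]'
```

```text
t: 11.13
eef_pos: [604.9, 230.5, 85.2]
tcp_rot: [3.141, -0.0, 1.772]
ft_force: [-2.0, -0.6, 8.3]
opening: 0.108
grip_force: 30.0
t: 11.38
eef_pos: [605.0, 230.5, 84.7]
tcp_rot: [3.141, -0.0, 1.772]
ft_force: [-2.9, -0.6, 11.5]
opening: 0.106
grip_force: 30.0
t: 11.63
eef_pos: [605.0, 230.5, 84.6]
tcp_rot: [3.14, 0.0, 1.772]
ft_force: [-5.3, -1.6, 20.1]
opening: 0.107
grip_force: 30.0
```

```bash
python3 -m crank '[[0,0,0,0,0],[0,0,0,0,0],[0,0,0,0,0],[0,0,0,0,0],[0,0,0,0,0],[0,0,0,0,0]]'
python3 - <<'E'
from h import *
C={n:env.read_camera(n) for n in("wrist","scene","side")}
a=C["scene"]["img"][150:290,180:420];b=C["side"]["img"][190:320,170:300]
f=lambda i:cv2.resize(i,(400,350),interpolation=cv2.INTER_CUBIC)
cv2.imwrite("pics/m5.png",np.hstack([f(a),f(b)]))
E
```

```text
t: 12.13
eef_pos: [605.0, 230.5, 84.6]
tcp_rot: [3.14, -0.0, 1.772]
ft_force: [-5.6, -1.7, 20.5]
opening: 0.103
grip_force: 30.0
```

View pics/m5.png

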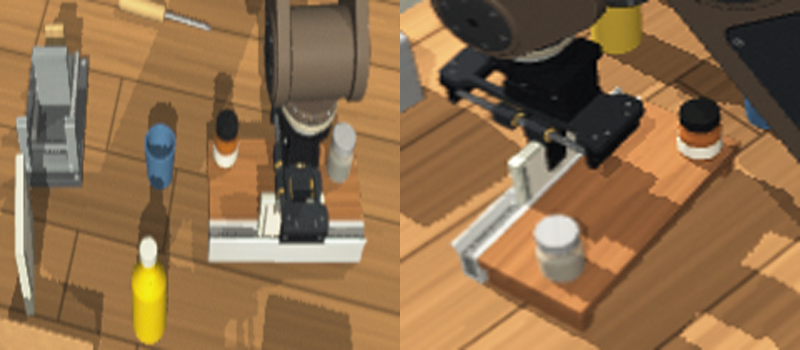

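The picture shows the holder upright in the pocket behind the lip (265,215 on the left, 525,175 on the right), still held. The jars, cup and bottle are standing and the clamp is open. The force is steady at 20 N against the stop.

```bash
python3 -c "from cell import env; print(env.job_done())"
```

```text
the job is handed in; nothing more can be done
None
```

I opened the clamp's jaw about 67 mm, lifted out the middle-sized holder and pressed it upright into the riser's pocket until the bed hit its stop (about 20 N, no further travel); I handed the job in at about 12 s with the gripper still holding it down, and the jars, cup and bottle were still standing in the last picture, which did not show the tray and tin.

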